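# Pack a pipe stub tight in the jig

### The job

Stand the white pipe stub upright in the V seat of the steel jig, and then fill the gap between the pipe and the sloped stop with flat spacers from the rack, standing upright, as many as are needed (one or two) for the wooden wedge to go in after them and bite before it reaches the floor. Push the wedge down the stop's slope, sloped face to slope, and towards the pipe, until you feel the pack close and the pipe pressed tight into the seat. Finish while holding: keep hold of the wedge and keep pressing it down, without touching the pipe, and leave the tin, the elbow and the copper bush where they are.

Things in the scene. Friction and masses are not known exactly. Their poses are not given: they have to be found in the camera images.
- pipe: Loose white plastic pipe stub, 40 diameter, 120 long, standing upright on the bench at the start. Origin: centre of its underside, z along the pipe, up.
- jig: Fixed dark steel floor plate 110 (x) x 190 (y) x 8 thick, with low side strips 20 high above the bench whose inner faces are 86 apart (x = +-43). Origin: centre of its underside, on the bench; the top of the plate is 8 above it. The gap runs along its y: V seat at +y, sloped stop at -y. Turned at most 0.35 rad from world axes.
- pipe_home (a point): Point on the plate's top (8 above the bench) where the pipe's axis stands when the pipe touches both faces of the V seat; 30 along the jig's +y from its origin. Same axes as the jig. The pipe's gap-side surface is then 20 from here towards -y.
- seat: Fixed grey painted V seat, 60 tall above the plate (68 above the bench), opening towards the jig's -y; its two faces at 45 degrees take the pipe. Origin = pipe_home.
- stop: Fixed steel stop, 50 wide, top 75 above the plate. Its face to the pipe leans back 16 degrees, so the gap widens upwards. Origin: foot of that face, mid-width, at the plate's top (8 above the bench); axes as the jig, y towards the pipe. The floor gap from this foot to the pipe at home is (distance to pipe_home) - 20; it differs each time, 17 to 32.
- rack: Fixed plywood block 86 (x) x 160 (y) x 38 high with four slots 30 deep (floor 8 above the bench) holding the spacers at y = -55, -22, 11 and the wedge at y = 59. Origin: centre of its underside. Turned at most 0.25 rad from world axes; it may be on the robot's left or right.
- spacer1: Loose flat grey plastic spacer plate. Blade 50 (own x) x 10 thick (own y) x 60 tall; on top of it, centred, a narrower grip tab 28 (x) x 10 (y) x 40 tall, so 100 tall in all. All three are identical. Origin: centre of the underside; z up. Starts standing upright in a slot of the rack, tab up.
- spacer2: Loose flat grey plastic spacer plate. Blade 50 (own x) x 10 thick (own y) x 60 tall; on top of it, centred, a narrower grip tab 28 (x) x 10 (y) x 40 tall, so 100 tall in all. All three are identical. Origin: centre of the underside; z up. Starts standing upright in a slot of the rack, tab up.
- spacer3: Loose flat grey plastic spacer plate. Blade 50 (own x) x 10 thick (own y) x 60 tall; on top of it, centred, a narrower grip tab 28 (x) x 10 (y) x 40 tall, so 100 tall in all. All three are identical. Origin: centre of the underside; z up. Starts standing upright in a slot of the rack, tab up.
- wedge: Loose wooden wedge, 50 wide (own x), 100 tall. Blade 60 tall, 14 thick (y) at the bottom, 31 at its top: face on +y vertical, 7 from the origin; face on -y slopes outwards by 16 degrees like the stop. Origin: centre of the underside (thin end), z up. Starts standing in the rack's widest slot, sloped side to the rack's -y; in the jig it must likewise face the jig's -y.
- wedge_tab (a point): Centre of the wedge's grip tab (28 x, 12 y, 40 tall), 80 above its underside and at its own y = -2. With a floor gap r mm left after the spacers the wedge bites with its underside (14 - r) / 0.287 mm above the plate; with over 14 left it reaches the floor without biting. About 10 N down along the slope, with a push to the pipe, is enough; pushed straight down, a stiff hand may load only the stop.
- tin: Bystander: closed metal tin, 66 diameter, 90 tall, origin at the centre of its underside.
- elbow: Bystander: white plastic pipe elbow, about 52 x 86 x 76 tall, origin at the centre of its underside.
- bush: Bystander: copper ring 44 diameter, 30 tall, origin at the centre of its underside.

How it is judged (in metres and radians):
On the way, in this order (a step that is already met when the one before it is completed fails the run):
1. the pipe stands upright in the V seat, let go (horizontal distance between pipe and pipe_home below 0.012 m and z of pipe in the frame of pipe_home below 0.006 m and angle between pipe's own z axis and vertical below 0.08 rad and contact force between the fingers and pipe below 0.3 N), for 0.2 s.
2. then a spacer stands in the gap between pipe and stop (all of step 1 and ((y of spacer1 in the frame of stop between 0.003 and 0.042 m and x of spacer1 in the frame of stop between -0.02 and 0.02 m and z of spacer1 in the frame of stop between -0.004 and 0.01 m and angle between spacer1's own z axis and vertical below 0.15 rad) or (y of spacer2 in the frame of stop between 0.003 and 0.042 m and x of spacer2 in the frame of stop between -0.02 and 0.02 m and z of spacer2 in the frame of stop between -0.004 and 0.01 m and angle between spacer2's own z axis and vertical below 0.15 rad) or (y of spacer3 in the frame of stop between 0.003 and 0.042 m and x of spacer3 in the frame of stop between -0.02 and 0.02 m and z of spacer3 in the frame of stop between -0.004 and 0.01 m and angle between spacer3's own z axis and vertical below 0.15 rad))), for 0.2 s.
At the end, for the whole second after the job is handed in: Pipe upright (0.08 rad), within 6 mm of home, on the seat with over 1.5 N, untouched by fingers; a spacer upright in the gap (20 mm of mid-width); wedge upright (0.12 rad), within 15 mm of mid-width, 23 mm or more below the stop top, on the stop with over 1.5 N, held by fingers (over 2 N); at rest (horizontal distance between pipe and pipe_home below 0.006 m and z of pipe in the frame of pipe_home below 0.006 m and angle between pipe's own z axis and vertical below 0.08 rad and contact force between the fingers and pipe below 0.3 N and ((y of spacer1 in the frame of stop between 0.003 and 0.042 m and x of spacer1 in the frame of stop between -0.02 and 0.02 m and z of spacer1 in the frame of stop between -0.004 and 0.01 m and angle between spacer1's own z axis and vertical below 0.15 rad) or (y of spacer2 in the frame of stop between 0.003 and 0.042 m and x of spacer2 in the frame of stop between -0.02 and 0.02 m and z of spacer2 in the frame of stop between -0.004 and 0.01 m and angle between spacer2's own z axis and vertical below 0.15 rad) or (y of spacer3 in the frame of stop between 0.003 and 0.042 m and x of spacer3 in the frame of stop between -0.02 and 0.02 m and z of spacer3 in the frame of stop between -0.004 and 0.01 m and angle between spacer3's own z axis and vertical below 0.15 rad)) and contact force between pipe and seat above 1.5 N and contact force between wedge and stop above 1.5 N and z of wedge in the frame of stop between -0.002 and 0.052 m and x of wedge in the frame of stop between -0.015 and 0.015 m and angle between wedge's own z axis and vertical below 0.12 rad and contact force between the fingers and wedge above 2 N and linear speed of each of wedge, pipe below 0.01 m/s); the arm keeps its last pose, push and grip.
It fails at once if the tin was disturbed (moved over 30 mm) (distance of tin from where it was at the start of the episode above 0.03 m).
It fails at once if the elbow was disturbed (moved over 30 mm) (distance of elbow from where it was at the start of the episode above 0.03 m).
It fails at once if the bush was disturbed (moved over 30 mm) (distance of bush from where it was at the start of the episode above 0.03 m).
It also fails if it takes over 72 s, if anything falls off the work surface, if the arm or the gripper's body presses on something with over 40 N, if the wrist force passes 120 N, or if a joint passes its speed limit or range.

### The arm

A 7-joint arm with a two-finger parallel gripper is mounted at the origin on the work surface. World frame = base frame: x ahead of the robot, y to its left, z up, the work surface at z = 0. Lengths are in m, angles in degrees, forces in N, time in s.
With the tool pointing down it reaches from about 0.4 to 0.85 m from the base axis. Payload 4.5 kg.
Tool frame: the origin (TCP) lies at the very end of the fingers, on their centre line; the grasp point (between the pads) lies 19 mm behind it; z points along the fingers, y is the line along which they close (so a half turn about z gives the same grasp; the last joint's range is limited). The gripper opens to 88 mm and grips with 3 to 60 N. Pads are 18 mm wide; open, the fingers measure 123 mm over their backs; the gripper's body (75 mm by 187 mm) begins 45 mm behind the grasp point.
Start: joints at [-73.35, 39.483, -11.15, 89.685, 9.013, 51.709, -12.324], TCP at [0.159, 0.605, 0.213] pointing down, gripper open.
Joint ranges: [-172.22, 172.22], [-26.19, 119.32], [-84.43, 86.54], [7.71, 146.69], [-57.33, 237.33], [2.42, 119.75], [-152.13, 152.13]. Speed limits (degrees/s): [147.25, 147.25, 180, 180, 180, 180, 180].

### API

Orientations are given as [roll, pitch, yaw] about the fixed x, y, z axes, in that order (R = Rz(yaw) Ry(pitch) Rx(roll)).
In Python, from plant import state, get_image, finish_job, outline_of, place_of gives the robot as it stands.
- The arm moves only by the tool apply_moves, never from a script. Its argument "motion" is a list of rows, each an object with "twist": the turn, a rotation vector about the world's x, y, z in rad, a list of three; "xyz": the shift along the world's x, y, z in m, a list of three; "fingers": the closure, from -1 (fully open) to 1 (shut), so that 0 is half open. A call has 1 to 12 rows; each row is the pose to reach, as a shift and turn from the pose commanded when the call began; what a row does not reach only later rows make up. A row lasts 1/8 s, in which the tool goes at most 62.5 mm and 10.7 degrees, less where a joint would pass 70% of its speed; a pose out of reach is approached as far as the arm can. A call with a gripper value outside its range is refused whole. The fingers move at their own pace and stop on an object; "force" is the grip in N (left out, the last holds). Time passes only in rows, so rows that repeat a pose let the fingers close. It gives the time, the measured TCP pose, the force, the opening and the grip force at its end, in the units of the state.
- state(): the state, without advancing time (a new reading comes with each control period).
- get_image(name): name is "scene" or "side" or "wrist"; returns a dict with "color" (480x640x3 uint8, blue, green, red), "K" (3x3 intrinsics, pixels), "rvec" (rotation vector, rad) and "tvec" (3), from world to camera coordinates, as OpenCV has them. Camera axes: x right, y down, z forward; pixel columns grow to the right and rows downward; lengths in m; the calibration is good to about 2 mm. A picture is of the moment at which its call begins. There is no depth.
- finish_job(): hands the job in; it is judged then, once.
Trained networks look in the newest picture that a camera, given by its name, has taken for a name from the list of things; names that differ only in an ending like _2 or _b are one class to them, and where a whole thing is asked for, a point or a joint stands for the part that bears it (a point fixed in the world has none). Each returns a list of dicts, best first, with "confidence" (0 to 1); they miss things now and then, are a little off and sometimes report something else, mostly with a low value. They report only what shows in the picture. A call takes as long as a camera call.
- outline_of(camera, target): "pixels" (480x640 bool, what is visible of it) and "location" ([column, row] in pixels, amid what is visible of it).
- place_of(camera, target): "location" ([column, row] in pixels: a listed point, or the origin of a listed thing).
The state is a dict: "clock": time; "q": joint angles; "qd": joint speeds; "joint_efforts": joint torques, N m; "tool_pos": TCP position; "tool_rot": TCP orientation; "wrist_force": force on the tool from outside, world axes, zero at the start; "wrist_torque": the same for the moment, N m; "opening": opening from 0.0 (shut) to 1.0 (fully open); "gripper_force": force on a finger pad.
Only numpy, scipy, OpenCV 4.12 (cv2) and the standard library are available. Lean on these libraries where they do the work, as an engineer would, in place of code of your own. Each camera call takes 0.05 s, during which the arm holds its last target. There are 200 camera calls.

## Working session

There is one attempt and no reset: what is moved stays moved. The work goes in short steps, Python scripts to look and compute and a tool call to move; the robot and the scene stay as the last step left them, time stands still between calls to the robot, and variables do not carry over. Pictures are saved under pics/ and viewed, at most 10 in all, crops included, and the job is handed in when it is done.

Besides the shell and the picture viewer there is one more tool, called after "Call:" by a JSON object that holds its "name" and its "arguments". apply_moves: Moves the arm, as the interface text tells. Its arguments: {"type":"object","properties":{"motion":{"type":"array"},"force":{"type":"number"}},"required":["motion"]}

```bash
mkdir -p pics; cat > h.py <<'E'
import numpy as np, cv2
from plant import *
def cam(n):
    im=get_image(n); R=cv2.Rodrigues(np.array(im["rvec"],float))[0]; return im,np.array(im["K"],float),R,np.array(im["tvec"],float).ravel()
def ray(c,px):
    im,K,R,t=c; d=R.T@np.linalg.inv(K)@np.array([px[0],px[1],1.]); return -R.T@t,d
def onz(c,px,z):
    o,d=ray(c,px); return o+d*(z-o[2])/d[2]
def proj(c,P):
    im,K,R,t=c; p=(R@np.atleast_2d(P).T).T+t; p=p@K.T; return p[:,:2]/p[:,2:]
E
python3 - <<'E'
from h import *
s=state(); print(s)
Z=dict(pipe=0,jig=0,pipe_home=.008,seat=.008,stop=.008,rack=0,spacer1=.008,wedge=.008,wedge_tab=.088,tin=0,elbow=0,bush=0)
for n in ["scene","side"]:
    c=cam(n); cv2.imwrite(f"pics/{n}0.png",c[0]["color"]); print(n,"cam at",np.round(-c[2].T@c[3],3))
    for k,z in Z.items():
        for r in place_of(n,k)[:4]:
            print(k,round(r["confidence"],2),np.round(r["location"]),np.round(onz(c,r["location"],z),3))
E
```

```text
{'clock': 0.0, 'q': array([-73.34983472,  39.53433858, -11.14675781,  89.74395314,
         9.01190944,  51.70826024, -12.32435639]), 'qd': array([ 0.08986346,  0.13849109,  0.11959336, -0.00178393,  0.08062858,
        0.06827782,  0.06800352]), 'joint_efforts': array([-6.21843137e-04, -5.27557218e+01, -1.26694344e+00, -1.53427774e+01,
       -5.26453019e-02,  6.72373615e-03,  1.70375115e-04]), 'tool_pos': array([0.15859981, 0.60385017, 0.2125026 ]), 'tool_rot': array([-1.79895493e+02,  5.50967366e-03,  1.65292165e+02]), 'wrist_force': array([ 0.39629693, -0.05994916, -0.49222097]), 'wrist_torque': array([-0.0277221 ,  0.02159789,  0.00850964]), 'gripper_force': 0.0, 'opening': 1.0009971263814874}
scene cam at [1.215 0.25  0.721]
pipe 0.87 [479. 275.] [0.499 0.323 0.   ]
jig 0.55 [327. 241.] [ 0.527 -0.022  0.   ]
pipe_home 0.8 [337. 240.] [0.523 0.002 0.008]
seat 0.74 [338. 241.] [0.525 0.005 0.008]
stop 0.88 [318. 238.] [ 0.532 -0.041  0.008]
rack 0.62 [216. 212.] [ 0.539 -0.318  0.   ]
rack 0.31 [342. 324.] [0.734 0.094 0.   ]
spacer1 0.77 [209. 209.] [ 0.544 -0.335  0.008]
space
[... 780 characters left out ...]
 -0.039  0.008]
rack 0.67 [404. 437.] [ 0.542 -0.366  0.   ]
rack 0.56 [379. 416.] [ 0.532 -0.317  0.   ]
spacer1 0.78 [374. 412.] [ 0.526 -0.311  0.008]
spacer1 0.77 [390. 427.] [ 0.532 -0.343  0.008]
spacer1 0.62 [403. 438.] [ 0.538 -0.368  0.008]
spacer1 0.56 [356. 370.] [ 0.549 -0.234  0.008]
wedge 0.62 [356. 390.] [ 0.525 -0.264  0.008]
wedge 0.62 [291. 189.] [0.718 0.247 0.008]
wedge_tab 0.85 [354. 368.] [ 0.518 -0.261  0.088]
wedge_tab 0.37 [286. 301.] [ 0.498 -0.091  0.088]
tin 0.73 [330. 227.] [0.725 0.088 0.   ]
tin 0.53 [295. 191.] [0.726 0.244 0.   ]
tin 0.28 [352. 390.] [ 0.523 -0.256  0.   ]
elbow 0.85 [417. 286.] [ 0.769 -0.152 -0.   ]
bush 0.65 [290. 192.] [0.714 0.246 0.   ]
```

View pics/scene0.png

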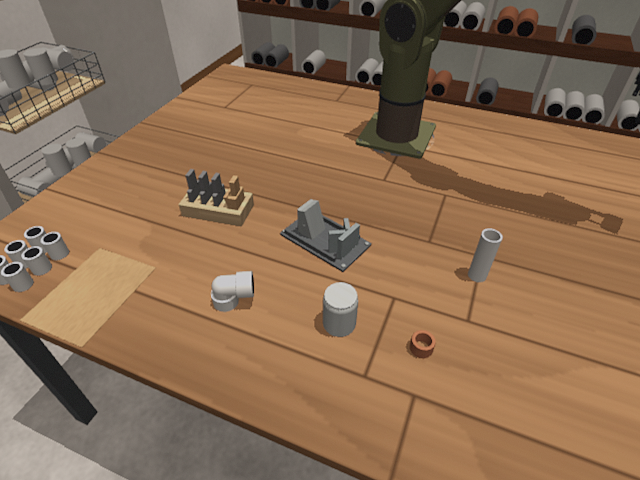

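View pics/side0.png

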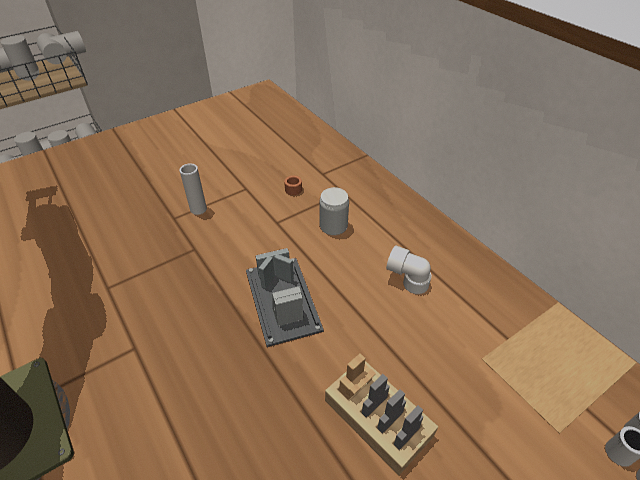

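Call:
{"name": "apply_moves", "arguments": {"motion": [{"xyz": [0.04, -0.03, 0.01], "twist": [0, 0, -0.15]}, {"xyz": [0.08, -0.06, 0.02], "twist": [0, 0, -0.3]}, {"xyz": [0.12, -0.1, 0.03], "twist": [0, 0, -0.45]}, {"xyz": [0.16, -0.135, 0.04], "twist": [0, 0, -0.6]}, {"xyz": [0.2, -0.17, 0.05], "twist": [0, 0, -0.75]}, {"xyz": [0.24, -0.2, 0.05], "twist": [0, 0, -0.9]}, {"xyz": [0.28, -0.24, 0.05], "twist": [0, 0, -1.05]}, {"xyz": [0.32, -0.27, 0.05], "twist": [0, 0, -1.2]}, {"xyz": [0.338, -0.285, 0.05], "twist": [0, 0, -1.31]}, {"xyz": [0.338, -0.285, 0.05], "twist": [0, 0, -1.31]}]}}

```text
schema error: expected keys twist, xyz, fingers
```

```bash
python3 - <<'E'
from h import *
s=state(); print(s["clock"],s["tool_pos"],s["tool_rot"],s["q"])
c=cam("wrist"); cv2.imwrite("pics/w1.png",c[0]["color"]); print(np.round(-c[2].T@c[3],3), np.round(c[2],2).tolist())
for r in place_of("wrist","pipe"): print(r["confidence"],r["location"],onz(c,r["location"],0))
for n in ["scene","side"]:
  c=cam(n)
  for k in ["jig","rack"]:
    o=outline_of(n,k)[0]; m=o["pixels"].astype(np.uint8); cs=max(cv2.findContours(m,0,1)[0],key=cv2.contourArea)
    h=cv2.convexHull(cs); a=cv2.approxPolyDP(h,4,True)[:,0]
    print(n,k,round(o["confidence"],2),m.sum()); 
    for p in a: print("   ",p,np.round(onz(c,p,0.008 if k=="jig" else 0.0),3))
E
```

```text
1.3 [0.15872903 0.60454198 0.21334078] [ 1.79994903e+02 -2.77514043e-04  1.65289054e+02] [-73.34880202  39.482998   -11.15138894  89.68454153   9.01467746
  51.70910735 -12.32441176]
[0.095 0.623 0.385] [[0.25, 0.97, 0.0], [0.93, -0.25, 0.26], [0.25, -0.07, -0.97]]
scene jig 0.83 2457
    [280 232] [ 0.55  -0.133  0.008]
    [294 222] [ 0.505 -0.118  0.008]
    [325 216] [ 0.455 -0.056  0.008]
    [357 223] [0.449 0.025 0.008]
    [370 245] [0.509 0.078 0.008]
    [340 271] [0.611 0.043 0.008]
scene rack 0.77 1428
    [253 199] [ 0.456 -0.259  0.   ]
    [240 224] [ 0.554 -0.241  0.   ]
    [185 216] [ 0.581 -0.383  0.   ]
    [178 206] [ 0.555 -0.423  0.   ]
    [184 195] [ 0.512 -0.436  0.   ]
    [249 192] [ 0.434 -0.283  0.   ]
side jig 0.83 3895
    [287 248] [0.603 0.082 0.008]
    [297 260] [0.602 0.04  0.008]
    [323 330] [ 0.548 -0.135  0.008]
    [267 346] [ 0.445 -0.105  0.008]
    [246 270] [0.499 0.077 0.008]
    [256 255] [0.537 0.102 0.008]
side rack 0.81 3892
    [337 379] [ 0.514 -0.226  0.   ]
    [376 371] [ 0.58  -0.252 -0.   ]
    [435 424] [ 0.599 -0.379  0.   ]
    [433 436] [ 0.582 -0.391  0.   ]
    [399 474] [ 0.5   -0.403  0.   ]
    [326 401] [ 0.475 -0.248  0.   ]
    [325 390] [ 0.485 -0.231  0.   ]
```

Call:
{"name": "apply_moves", "arguments": {"motion": [{"xyz": [0.04, -0.03, 0.01], "twist": [0, 0, -0.15], "fingers": -1}, {"xyz": [0.08, -0.06, 0.02], "twist": [0, 0, -0.3], "fingers": -1}, {"xyz": [0.12, -0.1, 0.03], "twist": [0, 0, -0.45], "fingers": -1}, {"xyz": [0.16, -0.135, 0.04], "twist": [0, 0, -0.6], "fingers": -1}, {"xyz": [0.2, -0.17, 0.05], "twist": [0, 0, -0.75], "fingers": -1}, {"xyz": [0.24, -0.2, 0.05], "twist": [0, 0, -0.9], "fingers": -1}, {"xyz": [0.28, -0.24, 0.05], "twist": [0, 0, -1.05], "fingers": -1}, {"xyz": [0.32, -0.27, 0.05], "twist": [0, 0, -1.2], "fingers": -1}, {"xyz": [0.338, -0.285, 0.05], "twist": [0, 0, -1.31], "fingers": -1}, {"xyz": [0.338, -0.285, 0.05], "twist": [0, 0, -1.31], "fingers": -1}]}}

```text
clock: 2.95
tool_pos: [0.4982, 0.3177, 0.2633]
tool_rot: [179.9, 0.1, 90.1]
wrist_force: [-0.1, 0.8, -0.4]
opening: 0.998
gripper_force: 0.0
```

```bash
python3 - <<'E'
from h import *
s=state(); print(s["clock"],s["tool_pos"],s["tool_rot"],s["q"])
c=cam("wrist"); cv2.imwrite("pics/w1.png",c[0]["color"]); print(np.round(-c[2].T@c[3],3))
for n in ["scene","side","wrist"]:
  c=cam(n)
  for r in place_of(n,"pipe")[:2]: print(n,r["confidence"],r["location"],onz(c,r["location"],0))
E
```

```text
2.95 [0.4981539  0.31774127 0.26332975] [1.79941586e+02 5.70714225e-02 9.00676688e+01] [-42.21737017  33.68758257   8.88582968  92.89651994  -5.9898972
  53.86840813 -31.19878721]
[0.499 0.386 0.434]
scene 0.85 [477.6, 277.1] [0.50545527 0.32206226 0.        ]
side 0.71 [196.6, 210.4] [0.49300263 0.31681848 0.        ]
wrist 0.91 [325.0, 192.8] [0.4987988  0.32295959 0.        ]
```

View pics/w1.png

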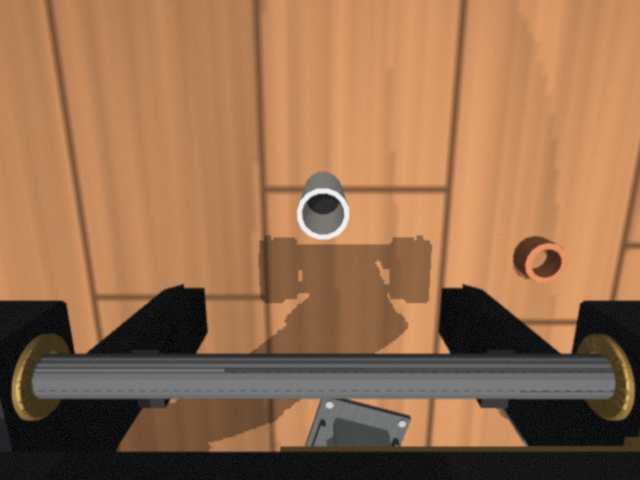

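Call:
{"name": "apply_moves", "arguments": {"motion": [{"xyz": [0.001, 0.003, -0.05], "twist": [0, 0, 0], "fingers": -1}, {"xyz": [0.001, 0.003, -0.1], "twist": [0, 0, 0], "fingers": -1}, {"xyz": [0.001, 0.003, -0.14], "twist": [0, 0, 0], "fingers": -1}, {"xyz": [0.001, 0.003, -0.178], "twist": [0, 0, 0], "fingers": -1}, {"xyz": [0.001, 0.003, -0.178], "twist": [0, 0, 0], "fingers": 0.3}, {"xyz": [0.001, 0.003, -0.178], "twist": [0, 0, 0], "fingers": 1}, {"xyz": [0.001, 0.003, -0.178], "twist": [0, 0, 0], "fingers": 1}, {"xyz": [0.001, 0.003, -0.178], "twist": [0, 0, 0], "fingers": 1}, {"xyz": [0.001, 0.003, -0.178], "twist": [0, 0, 0], "fingers": 1}, {"xyz": [0.001, 0.003, -0.178], "twist": [0, 0, 0], "fingers": 1}], "force": 20}}

```text
clock: 4.55
tool_pos: [0.4982, 0.3228, 0.086]
tool_rot: [179.9, -0.0, 90.2]
wrist_force: [-0.2, 0.1, 4.4]
opening: 0.444
gripper_force: 20.0
```

Call:
{"name": "apply_moves", "arguments": {"motion": [{"xyz": [0, 0, 0.05], "twist": [0, 0, 0], "fingers": 1}, {"xyz": [0, 0, 0.1], "twist": [0, 0, 0], "fingers": 1}, {"xyz": [0, -0.05, 0.14], "twist": [0, 0, -0.05], "fingers": 1}, {"xyz": [0, -0.1, 0.165], "twist": [0, 0, -0.1], "fingers": 1}, {"xyz": [0, -0.16, 0.165], "twist": [0, 0, -0.15], "fingers": 1}, {"xyz": [0, -0.22, 0.165], "twist": [0, 0, -0.2], "fingers": 1}, {"xyz": [0, -0.28, 0.165], "twist": [0, 0, -0.25], "fingers": 1}, {"xyz": [0, -0.34, 0.165], "twist": [0, 0, -0.3], "fingers": 1}, {"xyz": [0, -0.39, 0.165], "twist": [0, 0, -0.32], "fingers": 1}, {"xyz": [0, -0.43, 0.165], "twist": [0, 0, -0.32], "fingers": 1}, {"xyz": [0, -0.43, 0.165], "twist": [0, 0, -0.32], "fingers": 1}, {"xyz": [0, -0.43, 0.165], "twist": [0, 0, -0.32], "fingers": 1}]}}

```text
clock: 6.05
tool_pos: [0.4974, -0.1065, 0.25]
tool_rot: [-179.9, -0.0, 71.9]
wrist_force: [1.1, 0.3, -2.2]
opening: 0.444
gripper_force: 20.0
```

```bash
python3 - <<'E'
from h import *
s=state(); print(s["clock"],s["tool_pos"],s["tool_rot"])
Z=dict(jig=0,pipe_home=.008,seat=.008,stop=.008)
for n in ["wrist"]:
  c=cam(n); cv2.imwrite("pics/w2.png",c[0]["color"])
  for k,z in Z.items():
    for r in place_of(n,k)[:2]: print(n,k,r["confidence"],r["location"],onz(c,r["location"],z))
E
```

```text
6.05 [ 0.49735469 -0.10652173  0.2499831 ] [-1.79928515e+02 -3.93915925e-02  7.19273025e+01]
wrist jig 0.8 [323.3, 106.0] [ 0.52562637 -0.02364349  0.        ]
wrist stop 0.58 [326.1, 129.3] [ 0.5214859 -0.0449145  0.008    ]
```

View pics/w2.png

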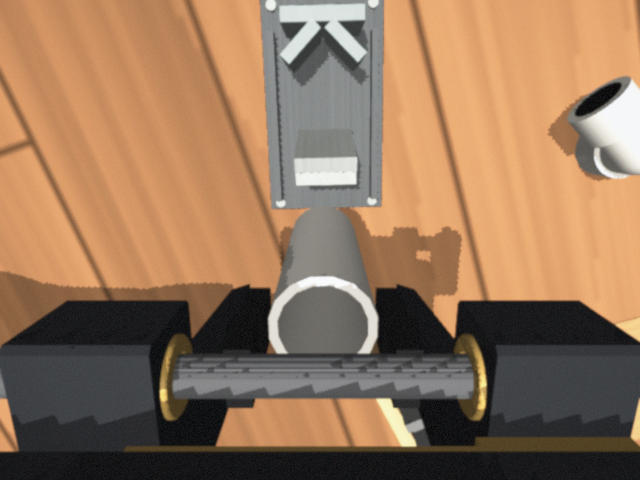

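```bash
python3 - <<'E'
import cv2
i=cv2.imread("pics/w2.png")[0:220,250:400]; cv2.imwrite("pics/w2c.png",cv2.resize(i,None,fx=2.7,fy=2.7,interpolation=2)[:, :])
E
```

```text
(no output)
```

View pics/w2c.png

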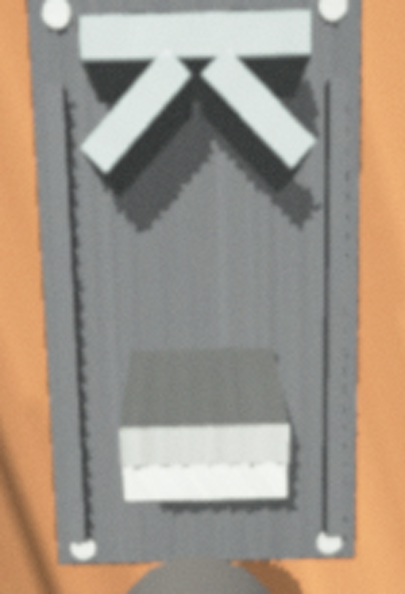

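```bash
python3 - <<'E'
from h import *
c=cam("wrist")
P=lambda x,y,z: onz(c,(x/2.7+250-.3,y/2.7-.3),z)[:2]
fl,fr=P(132,350,.008),P(277,350,.008); tl,tr=P(120,427,.083),P(291,425,.083)
pl,pr=P(59,562,.008),P(355,558,.008); sl,sr=P(65,85,.02),P(327,80,.02); s2l,s2r=P(85,540,.02),P(323,535,.02)
a1,a2,b1,b2=P(191,75,.068),P(108,174,.068),P(202,75,.068),P(290,170,.068)
for n,v in dict(foot=(fl,fr),top=(tl,tr),plate=(pl,pr),stripN=(sl,sr),stripS=(s2l,s2r)).items(): d=v[1]-v[0];print(n,np.round((v[0]+v[1])/2,4),np.linalg.norm(d),np.arctan2(d[1],d[0]))
for d in (sl-s2l,sr-s2r): print("y dir yaw",np.arctan2(-d[0],d[1]))
A=np.array([a2-a1,-(b2-b1)]).T; t=np.linalg.solve(A,b1-a1); ap=a1+t[0]*(a2-a1)
for d in(a2-a1,b2-b1): print("arm ang",np.arctan2(d[1],d[0]))
yw=-0.32
for yw in(-.30,-.32,-.34):
  y=np.array([-np.sin(yw),np.cos(yw)]);x=np.array([np.cos(yw),np.sin(yw)])
  h=ap-y*.0283; foot=(fl+fr)/2
  print(yw,"apex",ap,"home",h,"gap",(h-foot)@y-.02,"x off",(h-foot)@x,"home->plate edge",(h-(pl+pr)/2)@y,"home from plate",(pl+pr)/2+y*.125)
E
```

```text
foot [ 0.5214 -0.0445] 0.05110714252909644 -0.3142439882624609
top [ 0.5148 -0.0646] 0.050186291157328096 -0.302700229334672
plate [ 0.4992 -0.1162] 0.10942103518224341 -0.3004276660811186
stripN [0.5444 0.036 ] 0.0846677339088038 -0.2969460032808079
stripS [ 0.5013 -0.106 ] 0.08499479746616702 -0.29295057259204943
y dir yaw -0.2963878989709054
y dir yaw -0.29418429928062667
arm ang -2.6294125703857354
arm ang -1.0912092772381967
-0.3 apex [0.54268061 0.03004236] home [0.53431738 0.00300633] gap 0.029229119323339967 x off -0.0017070208144828675 home->plate edge 0.12431296069191103 home from plate [0.53610421 0.00317276]
-0.32 apex [0.54268061 0.03004236] home [0.53377837 0.00317899] gap 0.029179475876021762 x off -0.003257158438075146 home->plate edge 0.12424928453229572 home from plate [0.53848501 0.00241013]
-0.34 apex [0.54268061 0.03004236] home [0.53324292 0.0033624 ] gap 0.029098841671399065 x off -0.004805993241720334 home->plate edge 0.12412459069283084 home from plate [0.54085007 0.00160003]
```

Call:
{"name": "apply_moves", "arguments": {"motion": [{"xyz": [0.017, 0.055, 0], "twist": [0, 0, 0.015], "fingers": 1}, {"xyz": [0.036, 0.105, 0], "twist": [0, 0, 0.015], "fingers": 1}, {"xyz": [0.036, 0.105, -0.04], "twist": [0, 0, 0.015], "fingers": 1}, {"xyz": [0.036, 0.105, -0.08], "twist": [0, 0, 0.015], "fingers": 1}, {"xyz": [0.036, 0.105, -0.12], "twist": [0, 0, 0.015], "fingers": 1}, {"xyz": [0.036, 0.105, -0.14], "twist": [0, 0, 0.015], "fingers": 1}, {"xyz": [0.036, 0.105, -0.15], "twist": [0, 0, 0.015], "fingers": 1}, {"xyz": [0.036, 0.105, -0.154], "twist": [0, 0, 0.015], "fingers": 1}, {"xyz": [0.036, 0.105, -0.155], "twist": [0, 0, 0.015], "fingers": 1}]}}

```text
clock: 7.48
tool_pos: [0.5342, -0.0024, 0.0959]
tool_rot: [179.9, -0.0, 72.8]
wrist_force: [0.6, -0.2, -1.2]
opening: 0.444
gripper_force: 20.0
```

```bash
python3 - <<'E'
from h import *
for n in ["scene","side"]:
  c=cam(n); cv2.imwrite(f"pics/{n}1.png",c[0]["color"])
  print(place_of(n,"pipe")[:1])
a,b=[cv2.imread(f"pics/{n}1.png") for n in("scene","side")]
cv2.imwrite("pics/c1.png",np.hstack([cv2.resize(a[150:290,270:400],(390,420)),cv2.resize(b[200:360,225:345],(360,480))[:420]]))
print(state()["wrist_force"])
E
```

```text
[{'location': [333.7, 245.7], 'confidence': 0.72}]
[{'location': [281.0, 286.9], 'confidence': 0.79}]
[-0.24377415 -0.89499806 -1.98594173]
```

View pics/c1.png

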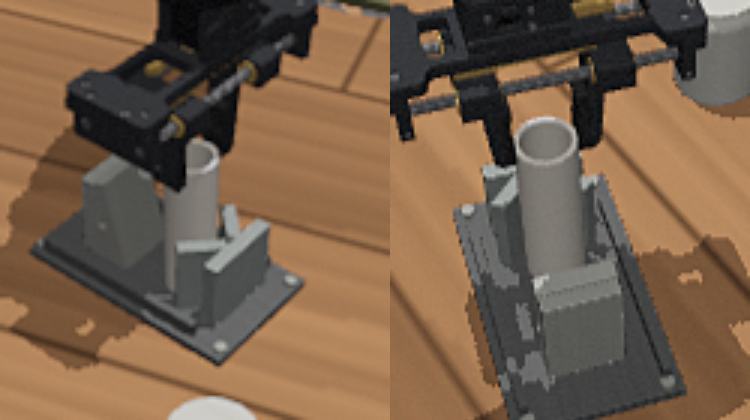

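Call:
{"name": "apply_moves", "arguments": {"motion": [{"xyz": [0.0005, 0.002, -0.0015], "twist": [0, 0, 0], "fingers": 1}, {"xyz": [0.001, 0.004, -0.0015], "twist": [0, 0, 0], "fingers": 1}, {"xyz": [0.0015, 0.006, -0.0015], "twist": [0, 0, 0], "fingers": 1}, {"xyz": [0.0015, 0.006, -0.0015], "twist": [0, 0, 0], "fingers": 1}]}}

```text
clock: 8.18
tool_pos: [0.535, 0.0022, 0.0942]
tool_rot: [180.0, 0.1, 72.7]
wrist_force: [-0.5, -4.1, 5.4]
opening: 0.443
gripper_force: 20.0
```

Call:
{"name": "apply_moves", "arguments": {"motion": [{"xyz": [0, 0, 0], "twist": [0, 0, 0], "fingers": 0}, {"xyz": [0, 0, 0], "twist": [0, 0, 0], "fingers": -0.5}, {"xyz": [0, 0, 0], "twist": [0, 0, 0], "fingers": -1}, {"xyz": [0, 0, 0.03], "twist": [0, 0, 0], "fingers": -1}, {"xyz": [0, 0, 0.08], "twist": [0, 0, 0], "fingers": -1}, {"xyz": [0, 0, 0.13], "twist": [0, 0, 0], "fingers": -1}, {"xyz": [-0.002, -0.06, 0.16], "twist": [0, 0, 0.05], "fingers": -1}, {"xyz": [-0.006, -0.12, 0.17], "twist": [0, 0, 0.15], "fingers": -1}, {"xyz": [-0.008, -0.18, 0.17], "twist": [0, 0, 0.25], "fingers": -1}, {"xyz": [-0.01, -0.24, 0.17], "twist": [0, 0, 0.35], "fingers": -1}, {"xyz": [-0.01, -0.3, 0.17], "twist": [0, 0, 0.45], "fingers": -1}, {"xyz": [-0.01, -0.34, 0.17], "twist": [0, 0, 0.45], "fingers": -1}]}}

```text
clock: 9.68
tool_pos: [0.5242, -0.3398, 0.2637]
tool_rot: [-180.0, 0.0, 98.4]
wrist_force: [1.0, 0.2, -0.2]
opening: 0.997
gripper_force: 0.0
```

Call:
{"name": "apply_moves", "arguments": {"motion": [{"xyz": [0, -0.04, 0], "twist": [0, 0, 0], "fingers": -1}, {"xyz": [0, -0.04, 0], "twist": [0, 0, 0], "fingers": -1}]}}

```text
clock: 9.93
tool_pos: [0.5236, -0.3804, 0.2633]
tool_rot: [-179.9, 0.1, 98.2]
wrist_force: [-0.2, 1.4, 0.7]
opening: 0.998
gripper_force: 0.0
```

```bash
python3 - <<'E'
from h import *
s=state(); print(s["clock"],s["tool_pos"],s["tool_rot"],s["q"])
for n in ["scene","side"]:
  c=cam(n); r=place_of(n,"pipe")[0]; print(r["confidence"],onz(c,r["location"],.008))
c=cam("wrist"); cv2.imwrite("pics/w3.png",c[0]["color"]);
for k,z in dict(spacer1=.008,wedge=.008,wedge_tab=.088,rack=0).items():
  for r in place_of("wrist",k)[:4]: print(k,round(r["confidence"],2),r["location"],np.round(onz(c,r["location"],z),4))
E
```

```text
9.925 [ 0.52358531 -0.38042556  0.26326651] [-1.79929124e+02  1.08469870e-01  9.82184947e+01] [29.57521375 38.28730332  4.30703139 82.45375143 -2.9513227  59.35299806
 42.68132734]
0.86 [0.53143357 0.00391557 0.008     ]
0.89 [0.52735459 0.00270496 0.008     ]
spacer1 0.97 [333.4, 193.7] [ 0.5381 -0.3705  0.008 ]
spacer1 0.9 [333.3, 127.7] [ 0.5278 -0.3062  0.008 ]
spacer1 0.58 [332.6, 163.7] [ 0.5326 -0.3407  0.008 ]
wedge 0.67 [334.8, 74.9] [ 0.5216 -0.258   0.008 ]
wedge_tab 0.76 [335.5, 64.4] [ 0.5201 -0.2597  0.088 ]
rack 0.91 [333.2, 135.8] [ 0.5291 -0.3139  0.    ]
```

View pics/w3.png

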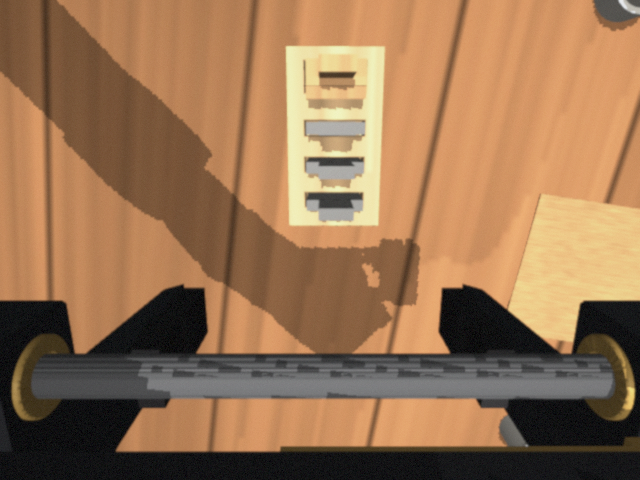

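Call:
{"name": "apply_moves", "arguments": {"motion": [{"xyz": [0.002, 0.04, -0.03], "twist": [0, 0, 0], "fingers": -1}, {"xyz": [0.004, 0.075, -0.07], "twist": [0, 0, 0], "fingers": -0.6}, {"xyz": [0.004, 0.075, -0.11], "twist": [0, 0, 0], "fingers": -0.3}, {"xyz": [0.004, 0.075, -0.15], "twist": [0, 0, 0], "fingers": -0.3}, {"xyz": [0.004, 0.075, -0.175], "twist": [0, 0, 0], "fingers": -0.3}, {"xyz": [0.004, 0.075, -0.186], "twist": [0, 0, 0], "fingers": -0.3}, {"xyz": [0.004, 0.075, -0.186], "twist": [0, 0, 0], "fingers": -0.3}]}}

```text
clock: 11.25
tool_pos: [0.5292, -0.3013, 0.0777]
tool_rot: [-180.0, -0.0, 98.5]
wrist_force: [-0.2, 0.2, 0.6]
opening: 0.649
gripper_force: 0.0
```

```bash
python3 - <<'E'
from h import *
s=state(); print(s["clock"],s["tool_pos"],s["tool_rot"],s["wrist_force"])
ims=[]
for n,(r0,r1,c0,c1) in dict(scene=(140,250,160,280),side=(320,480,300,460)).items():
  c=cam(n); ims.append(cv2.resize(c[0]["color"][r0:r1,c0:c1],(400,400)))
cv2.imwrite("pics/c2.png",np.hstack(ims))
E
```

```text
11.25 [ 0.5292157  -0.30134297  0.07774146] [-1.79983729e+02 -1.63423535e-02  9.85466440e+01] [-0.19800706  0.23506717  0.59830865]
```

View pics/c2.png

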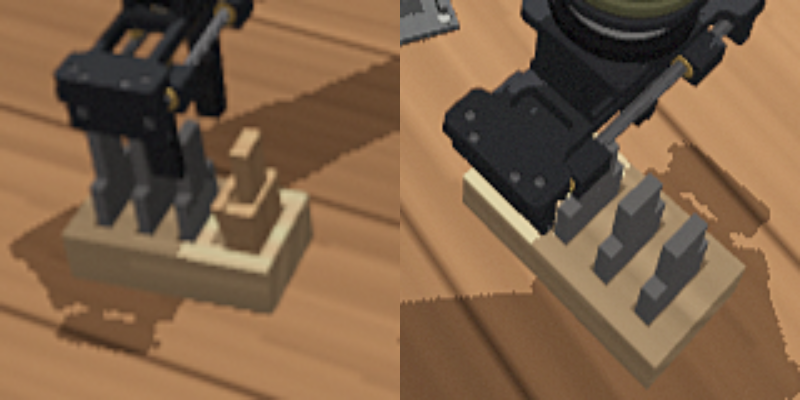

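Call:
{"name": "apply_moves", "arguments": {"motion": [{"xyz": [-0.001, -0.004, 0], "twist": [0, 0, 0], "fingers": -0.3}, {"xyz": [-0.001, -0.004, 0], "twist": [0, 0, 0], "fingers": 1}, {"xyz": [-0.001, -0.004, 0], "twist": [0, 0, 0], "fingers": 1}, {"xyz": [-0.001, -0.004, 0], "twist": [0, 0, 0], "fingers": 1}, {"xyz": [-0.001, -0.004, 0], "twist": [0, 0, 0], "fingers": 1}, {"xyz": [-0.001, -0.004, 0], "twist": [0, 0, 0], "fingers": 1}, {"xyz": [-0.001, -0.004, 0.02], "twist": [0, 0, 0], "fingers": 1}, {"xyz": [-0.001, -0.004, 0.06], "twist": [0, 0, 0], "fingers": 1}, {"xyz": [-0.001, -0.004, 0.11], "twist": [0, 0, 0], "fingers": 1}, {"xyz": [-0.001, -0.004, 0.16], "twist": [0, 0, 0], "fingers": 1}, {"xyz": [-0.001, -0.004, 0.18], "twist": [0, 0, 0], "fingers": 1}, {"xyz": [-0.001, -0.004, 0.18], "twist": [0, 0, 0], "fingers": 1}], "force": 30}}

```text
clock: 12.85
tool_pos: [0.529, -0.3059, 0.2593]
tool_rot: [179.8, 0.1, 98.5]
wrist_force: [0.5, -0.4, -0.0]
opening: 0.305
gripper_force: 30.0
```

```bash
python3 - <<'E'
from h import *
s=state(); print(s["clock"],s["tool_pos"],s["tool_rot"],s["wrist_force"],s["opening"])
c=cam("wrist"); cv2.imwrite("pics/w4.png",c[0]["color"]); z=s["tool_pos"][2]-.0777
tp=s["tool_pos"]
for r in place_of("wrist","spacer1")[:4]: print(round(r["confidence"],2),r["location"],np.round(onz(c,r["location"],.008),4),"if held:",np.round(onz(c,r["location"],.008+z)-tp,4))
print(proj(c,np.array([[tp[0],tp[1],tp[2]-.07]])))
E
```

```text
12.85 [ 0.52903252 -0.30589598  0.25931048] [1.79833689e+02 1.12665030e-01 9.85354975e+01] [ 0.4575908  -0.37935479 -0.00550706] 0.30475923062000027
0.88 [316.7, 244.8] [ 0.5329 -0.3579  0.008 ] if held: [-0.0017 -0.0006 -0.0697]
0.82 [316.8, 228.8] [ 0.5305 -0.3409  0.008 ] if held: [-0.0031  0.0091 -0.0697]
[[319.6971092  244.05444699]]
```

View pics/w4.png

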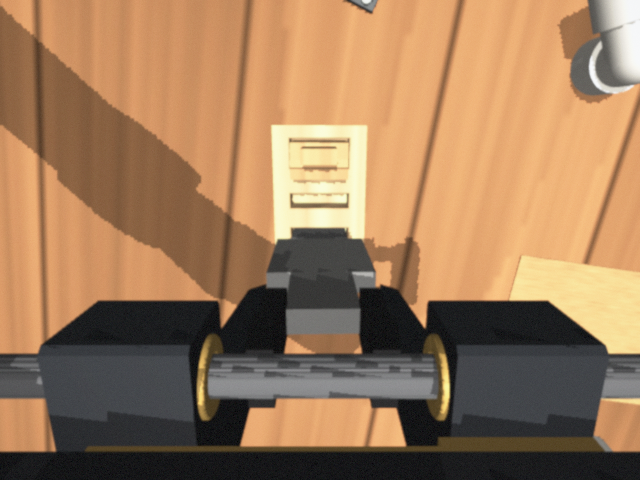

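Call:
{"name": "apply_moves", "arguments": {"motion": [{"xyz": [0, 0.05, 0], "twist": [0, 0, -0.1], "fingers": 1}, {"xyz": [0, 0.1, 0], "twist": [0, 0, -0.2], "fingers": 1}, {"xyz": [0, 0.15, 0], "twist": [0, 0, -0.3], "fingers": 1}, {"xyz": [0, 0.2, 0], "twist": [0, 0, -0.4], "fingers": 1}, {"xyz": [-0.002, 0.25, 0], "twist": [0, 0, -0.449], "fingers": 1}, {"xyz": [-0.002, 0.282, 0], "twist": [0, 0, -0.449], "fingers": 1}, {"xyz": [-0.002, 0.282, -0.04], "twist": [0, 0, -0.449], "fingers": 1}, {"xyz": [-0.002, 0.282, -0.06], "twist": [0, 0, -0.449], "fingers": 1}, {"xyz": [-0.002, 0.282, -0.06], "twist": [0, 0, -0.449], "fingers": 1}]}}

```text
clock: 14.08
tool_pos: [0.524, -0.0233, 0.1953]
tool_rot: [-179.7, 0.1, 72.8]
wrist_force: [-0.3, 0.2, -0.6]
opening: 0.306
gripper_force: 30.0
```

```bash
cat >> h.py <<'E'
yw=-0.30; Y=np.array([-np.sin(yw),np.cos(yw)]); X=np.array([np.cos(yw),np.sin(yw)]); H=np.array([.535,.002])
def jig(p): d=np.array(p)[:2]-H; return np.round([d@X,d@Y],4)
E
python3 - <<'E'
from h import *
s=state(); print(s["clock"],s["tool_pos"],s["tool_rot"],s["wrist_force"],"jig",jig(s["tool_pos"]))
tp=s["tool_pos"]; ims=[]
for n in ["scene","side","wrist"]:
  c=cam(n); ims.append(c[0]["color"])
  for r in place_of(n,"spacer1")[:4]:
    P=onz(c,r["location"],tp[2]-.0697); print(n,round(r["confidence"],2),r["location"],jig(P))
  for r in place_of(n,"pipe")[:1]: print(n,"pipe",round(r["confidence"],2),r["location"],jig(onz(c,r["location"],.008)))
  for r in place_of(n,"stop")[:1]: print(n,"stop",round(r["confidence"],2),r["location"],jig(onz(c,r["location"],.008)))
a,b,w=ims
cv2.imwrite("pics/c3.png",np.hstack([cv2.resize(a[130:290,270:400],(340,420)),cv2.resize(w[40:460,120:520],(400,420))]))
E
```

```text
14.075 [ 0.52397286 -0.02328416  0.1953024 ] [-1.79657896e+02  1.24175031e-01  7.28259038e+01] [-0.33818884  0.1908363  -0.56860134] jig [-0.0031 -0.0274]
scene 0.89 [210.2, 205.5] [ 0.1754 -0.2026]
scene 0.6 [198.9, 201.1] [ 0.1813 -0.2328]
scene 0.6 [325.1, 200.5] [ 0.0063 -0.026 ]
scene pipe 0.6 [331.2, 242.4] [ 0.0034 -0.0091]
scene stop 0.69 [318.5, 235.2] [ 0.0037 -0.0473]
side 0.81 [403.5, 436.7] [ 0.0799 -0.3881]
side 0.7 [385.7, 428.3] [ 0.0619 -0.371 ]
side 0.61 [279.1, 256.4] [ 0.0003 -0.0281]
side pipe 0.61 [280.7, 288.6] [ 0.0012 -0.0086]
side stop 0.98 [285.3, 303.4] [ 0.0009 -0.0469]
wrist 0.67 [322.6, 241.4] [ 0.0005 -0.0253]
wrist pipe 0.55 [324.2, 177.6] [ 0.0019 -0.0007]
wrist stop 0.78 [318.4, 232.5] [-0.0032 -0.0492]
```

View pics/c3.png

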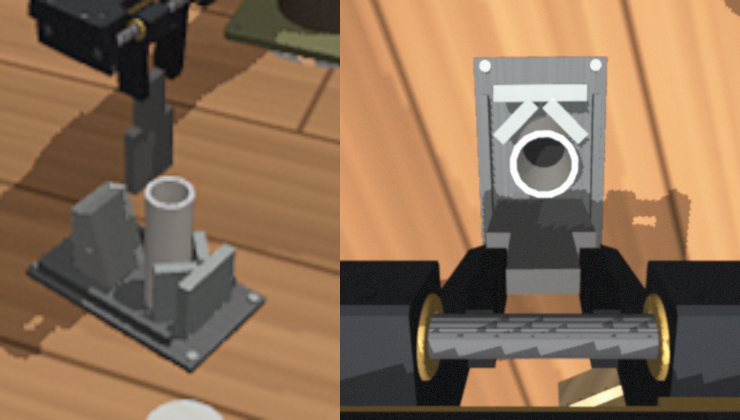

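```bash
python3 - <<'E'
from h import *
c=cam("wrist"); m=outline_of("wrist","pipe")[0]["pixels"]; r,q=np.where(m); print("rim est",jig(onz(c,(324,203),.128)), q.min(),q.max(),r.min(),r.max())
m=(c[0]["color"].min(2)>215).astype(np.uint8); m[:150]=0;m[260:]=0;m[:,:270]=0;m[:,380:]=0
q=cv2.findContours(m,0,1)[0]; q=max(q,key=cv2.contourArea); e=cv2.fitEllipse(q); print(e, jig(onz(c,e[0],.128)))
E
```

```text
rim est [ 0.001  -0.0014] 291 357 156 236
((324.1191101074219, 203.7295379638672), (66.39960479736328, 67.175537109375), 75.08649444580078) [ 0.001  -0.0018]
```

Call:
{"name": "apply_moves", "arguments": {"motion": [{"xyz": [0.002, -0.0033, 0], "twist": [0, 0, 0], "fingers": 1}, {"xyz": [0.002, -0.0033, -0.03], "twist": [0, 0, 0], "fingers": 1}, {"xyz": [0.002, -0.0033, -0.06], "twist": [0, 0, 0], "fingers": 1}, {"xyz": [0.002, -0.0033, -0.085], "twist": [0, 0, 0], "fingers": 1}, {"xyz": [0.002, -0.0033, -0.1], "twist": [0, 0, 0], "fingers": 1}, {"xyz": [0.002, -0.0033, -0.11], "twist": [0, 0, 0], "fingers": 1}, {"xyz": [0.002, -0.0033, -0.1155], "twist": [0, 0, 0], "fingers": 1}, {"xyz": [0.002, -0.0033, -0.1155], "twist": [0, 0, 0], "fingers": 1}]}}

```text
clock: 15.78
tool_pos: [0.5284, -0.0268, 0.0825]
tool_rot: [180.0, -0.0, 72.8]
wrist_force: [0.2, 0.1, -0.8]
opening: 0.303
gripper_force: 30.0
```

Call:
{"name": "apply_moves", "arguments": {"motion": [{"xyz": [0, 0, -0.003], "twist": [0, 0, 0], "fingers": 1}, {"xyz": [0, 0, -0.0045], "twist": [0, 0, 0], "fingers": 1}, {"xyz": [0, 0, -0.0045], "twist": [0, 0, 0], "fingers": 1}]}}

```text
clock: 16.15
tool_pos: [0.5284, -0.0267, 0.0779]
tool_rot: [180.0, -0.0, 72.8]
wrist_force: [0.1, 0.8, -0.2]
opening: 0.305
gripper_force: 30.0
```

Call:
{"name": "apply_moves", "arguments": {"motion": [{"xyz": [0, 0, -0.001], "twist": [0, 0, 0], "fingers": 1}, {"xyz": [0.0003, 0.001, -0.001], "twist": [0, 0, 0], "fingers": 1}, {"xyz": [0.0006, 0.002, -0.001], "twist": [0, 0, 0], "fingers": 1}, {"xyz": [0.0009, 0.003, -0.001], "twist": [0, 0, 0], "fingers": 1}, {"xyz": [0.0009, 0.003, -0.001], "twist": [0, 0, 0], "fingers": 1}]}}

```text
clock: 16.77
tool_pos: [0.5286, -0.0246, 0.0776]
tool_rot: [-180.0, 0.1, 72.8]
wrist_force: [-2.0, -1.7, 8.0]
opening: 0.305
gripper_force: 30.4
```

```bash
python3 - <<'E'
from h import *
s=state(); print(s["wrist_force"],jig(s["tool_pos"]))
E
```

```text
[-2.00359937 -1.71685595  7.99794077] [ 0.0017 -0.0273]
```

Call:
{"name": "apply_moves", "arguments": {"motion": [{"xyz": [0, 0, 0.001], "twist": [0, 0, 0], "fingers": 1}, {"xyz": [0.0003, 0.001, 0.001], "twist": [0, 0, 0], "fingers": 1}, {"xyz": [0.0006, 0.002, 0.001], "twist": [0, 0, 0], "fingers": 1}, {"xyz": [0.0006, 0.002, 0.001], "twist": [0, 0, 0], "fingers": 1}]}}

```text
clock: 17.27
tool_pos: [0.5284, -0.0225, 0.0778]
tool_rot: [-179.9, 0.1, 72.8]
wrist_force: [-4.8, -1.8, 5.0]
opening: 0.305
gripper_force: 30.9
```

Call:
{"name": "apply_moves", "arguments": {"motion": [{"xyz": [-0.0003, -0.001, 0], "twist": [0, 0, 0], "fingers": 1}, {"xyz": [-0.0003, -0.001, 0], "twist": [0, 0, 0], "fingers": 0.2}, {"xyz": [-0.0003, -0.001, 0], "twist": [0, 0, 0], "fingers": 0}, {"xyz": [-0.0003, -0.001, 0], "twist": [0, 0, 0], "fingers": 0}, {"xyz": [-0.0003, -0.001, 0.04], "twist": [0, 0, 0], "fingers": 0}, {"xyz": [-0.0003, -0.001, 0.09], "twist": [0, 0, 0], "fingers": 0}, {"xyz": [-0.0003, -0.001, 0.14], "twist": [0, 0, 0], "fingers": 0}, {"xyz": [-0.0003, -0.001, 0.18], "twist": [0, 0, 0], "fingers": 0}, {"xyz": [-0.012, -0.06, 0.18], "twist": [0, 0, 0], "fingers": 0}, {"xyz": [-0.03, -0.09, 0.18], "twist": [0, 0, 0], "fingers": 0}, {"xyz": [-0.03, -0.09, 0.18], "twist": [0, 0, 0], "fingers": 0}]}}

```text
clock: 18.65
tool_pos: [0.4984, -0.1147, 0.2582]
tool_rot: [180.0, 0.1, 72.5]
wrist_force: [0.3, 1.3, 0.4]
opening: 0.502
gripper_force: 0.0
```

```bash
cat > chk.py <<'E'
from h import *
s=state(); print(s["clock"],s["tool_pos"],s["tool_rot"])
for n in ["wrist","scene","side"]:
  c=cam(n)
  for k in ["spacer1","pipe","stop"]:
    for r in place_of(n,k):
      p=jig(onz(c,r["location"],.008))
      if abs(p).max()<.08: print(n,k,round(r["confidence"],2),np.round(r["location"]),p)
  if n=="wrist":
    for o in outline_of(n,"spacer1"):
      m=o["pixels"].astype(np.uint8); q=max(cv2.findContours(m,0,1)[0],key=cv2.contourArea)
      print("outl",round(o["confidence"],2),m.sum(),[ (p.tolist(),jig(onz(c,p,.108)).tolist()) for p in cv2.approxPolyDP(q,2.5,True)[:,0]])
    g=c[0]["color"]; cv2.imwrite("pics/wc.png",g)
E
python3 chk.py
```

```text
18.65 [ 0.49843257 -0.11473139  0.25818663] [1.79976424e+02 6.89666561e-02 7.24887586e+01]
wrist spacer1 0.92 [320.  95.] [-0.001  -0.0251]
wrist pipe 0.83 [320.  66.] [-0.0013  0.0002]
wrist stop 0.83 [322. 120.] [ 0.0002 -0.0485]
outl 0.91 1200 [([351, 85], [0.0215, -0.0253]), ([343, 86], [0.0157, -0.026]), ([340, 80], [0.0135, -0.0219]), ([302, 81], [-0.0138, -0.0224]), ([300, 86], [-0.0153, -0.0258]), ([291, 87], [-0.0218, -0.0264]), ([291, 98], [-0.022, -0.034]), ([295, 102], [-0.0191, -0.0367]), ([348, 101], [0.0194, -0.0363])]
outl 0.87 856 [([395, 400], [0.0634, -0.2877]), ([400, 418], [0.0686, -0.3063]), ([411, 420], [0.0785, -0.3085]), ([421, 444], [0.0889, -0.3342]), ([436, 438], [0.1021, -0.3278]), ([425, 408], [0.0903, -0.2961]), ([402, 408], [0.0699, -0.2959])]
outl 0.6 168 [([407, 419], [0.0749, -0.3074]), ([409, 435], [0.0775, -0.3244]), ([415, 444], [0.0834, -0.3342]), ([411, 423], [0.0787, -0.3116])]
outl 0.51 15257 [([259, 0], [-0.0423, 0.03]), ([268, 198], [-0.0416, -0.1071]), ([375, 197], [0.0409, -0.1068]), ([379, 0], [0.0401, 0.0295])]
scene spacer1 0.54 [324. 240.] [ 0.0066 -0.0275]
scene pipe 0.85 [336. 244.] [-0.0007  0.0031]
scene stop 0.95 [318. 240.] [ 0.0165 -0.0378]
side spacer1 0.98 [283. 295.] [ 0.0024 -0.0256]
side pipe 0.86 [278. 286.] [-0.0037 -0.0012]
side pipe 0.31 [277. 288.] [-0.005  -0.0042]
side stop 0.81 [284. 304.] [-0.0022 -0.0487]
```

Call:
{"name": "apply_moves", "arguments": {"motion": [{"xyz": [0.007, -0.05, 0], "twist": [0, 0, 0.1], "fingers": -0.2}, {"xyz": [0.014, -0.1, 0], "twist": [0, 0, 0.2], "fingers": -0.3}, {"xyz": [0.021, -0.15, 0], "twist": [0, 0, 0.3], "fingers": -0.3}, {"xyz": [0.028, -0.2, 0], "twist": [0, 0, 0.4], "fingers": -0.3}, {"xyz": [0.0335, -0.2243, -0.03], "twist": [0, 0, 0.453], "fingers": -0.3}, {"xyz": [0.0335, -0.2243, -0.08], "twist": [0, 0, 0.453], "fingers": -0.3}, {"xyz": [0.0335, -0.2243, -0.125], "twist": [0, 0, 0.453], "fingers": -0.3}, {"xyz": [0.0335, -0.2243, -0.13], "twist": [0, 0, 0.453], "fingers": -0.3}, {"xyz": [0.0335, -0.2243, -0.13], "twist": [0, 0, 0.453], "fingers": -0.3}]}}

```text
clock: 20.42
tool_pos: [0.5339, -0.3365, 0.1288]
tool_rot: [179.9, 0.1, 98.8]
wrist_force: [0.7, 0.6, 0.8]
opening: 0.65
gripper_force: 0.0
```

Call:
{"name": "apply_moves", "arguments": {"motion": [{"xyz": [-0.002, -0.0025, -0.03], "twist": [0, 0, -0.005], "fingers": -0.3}, {"xyz": [-0.002, -0.0025, -0.051], "twist": [0, 0, -0.005], "fingers": -0.3}, {"xyz": [-0.002, -0.0025, -0.051], "twist": [0, 0, -0.005], "fingers": -0.3}, {"xyz": [-0.002, -0.0025, -0.051], "twist": [0, 0, -0.005], "fingers": 1}, {"xyz": [-0.002, -0.0025, -0.051], "twist": [0, 0, -0.005], "fingers": 1}, {"xyz": [-0.002, -0.0025, -0.051], "twist": [0, 0, -0.005], "fingers": 1}, {"xyz": [-0.002, -0.0025, -0.051], "twist": [0, 0, -0.005], "fingers": 1}, {"xyz": [-0.002, -0.0025, -0.051], "twist": [0, 0, -0.005], "fingers": 1}], "force": 30}}

```text
clock: 21.42
tool_pos: [0.5315, -0.3391, 0.0775]
tool_rot: [180.0, 0.1, 98.5]
wrist_force: [-0.6, -0.7, 5.2]
opening: 0.302
gripper_force: 30.0
```

Call:
{"name": "apply_moves", "arguments": {"motion": [{"xyz": [0, 0, 0.04], "twist": [0, 0, 0], "fingers": 1}, {"xyz": [0, 0, 0.09], "twist": [0, 0, 0], "fingers": 1}, {"xyz": [0, 0.02, 0.14], "twist": [0, 0, 0], "fingers": 1}, {"xyz": [-0.001, 0.07, 0.16], "twist": [0, 0, -0.1], "fingers": 1}, {"xyz": [-0.002, 0.12, 0.16], "twist": [0, 0, -0.2], "fingers": 1}, {"xyz": [-0.004, 0.17, 0.16], "twist": [0, 0, -0.3], "fingers": 1}, {"xyz": [-0.005, 0.22, 0.16], "twist": [0, 0, -0.4], "fingers": 1}, {"xyz": [-0.007, 0.27, 0.15], "twist": [0, 0, -0.449], "fingers": 1}, {"xyz": [-0.007, 0.3035, 0.14], "twist": [0, 0, -0.449], "fingers": 1}, {"xyz": [-0.007, 0.3035, 0.12], "twist": [0, 0, -0.449], "fingers": 1}, {"xyz": [-0.007, 0.3035, 0.12], "twist": [0, 0, -0.449], "fingers": 1}, {"xyz": [-0.007, 0.3035, 0.12], "twist": [0, 0, -0.449], "fingers": 1}]}}

```text
clock: 22.92
tool_pos: [0.5244, -0.0358, 0.1972]
tool_rot: [180.0, 0.0, 72.7]
wrist_force: [-0.5, -0.9, 0.2]
opening: 0.306
gripper_force: 30.0
```

```bash
cat > chk2.py <<'E'
from h import *
import sys
s=state(); tp=s["tool_pos"]; print(s["clock"],tp,s["tool_rot"],s["opening"],"jig",jig(tp)); K=sys.argv[1]; off=float(sys.argv[2])
for n in ["wrist","scene","side"]:
  c=cam(n)
  for r in place_of(n,K):
      p=jig(onz(c,r["location"],tp[2]-off)); q=jig(onz(c,r["location"],.008))
      if abs(p).max()<.08: print(n,K,round(r["confidence"],2),np.round(r["location"]),"held",p,"floor",q)
  for r in place_of(n,"pipe")[:1]: print(n,"pipe",jig(onz(c,r["location"],.008)))
E
python3 chk2.py spacer1 .0697
```

```text
22.925 [ 0.52438351 -0.03579922  0.19721543] [1.79972355e+02 1.63097273e-02 7.26886988e+01] 0.3061371527892293 jig [ 0.001  -0.0392]
wrist spacer1 0.95 [323. 248.] held [ 0.002 -0.041] floor [ 0.0018 -0.0758]
wrist pipe [-0.0002 -0.0005]
scene spacer1 0.69 [322. 197.] held [ 0.0033 -0.0369] floor [-0.1122 -0.1326]
scene pipe [-0.0026  0.0001]
side spacer1 0.8 [280. 260.] held [-0.0001 -0.0383] floor [0.019  0.0673]
side pipe [-0.007  -0.0036]
```

Call:
{"name": "apply_moves", "arguments": {"motion": [{"xyz": [0.0003, 0.001, -0.03], "twist": [0, 0, 0], "fingers": 1}, {"xyz": [0.0003, 0.001, -0.06], "twist": [0, 0, 0], "fingers": 1}, {"xyz": [0.0003, 0.001, -0.085], "twist": [0, 0, 0], "fingers": 1}, {"xyz": [0.0003, 0.001, -0.1], "twist": [0, 0, 0], "fingers": 1}, {"xyz": [0.0003, 0.001, -0.11], "twist": [0, 0, 0], "fingers": 1}, {"xyz": [0.0003, 0.001, -0.117], "twist": [0, 0, 0], "fingers": 1}, {"xyz": [0.0003, 0.001, -0.1195], "twist": [0, 0, 0], "fingers": 1}, {"xyz": [0.0003, 0.001, -0.1195], "twist": [0, 0, 0], "fingers": 1}]}}

```text
clock: 24.38
tool_pos: [0.5254, -0.0341, 0.0809]
tool_rot: [179.8, -0.1, 72.7]
wrist_force: [-4.1, 1.0, 30.7]
opening: 0.302
gripper_force: 43.0
```

Call:
{"name": "apply_moves", "arguments": {"motion": [{"xyz": [0, 0, 0.003], "twist": [0, 0, 0], "fingers": 1}, {"xyz": [0, 0, 0.005], "twist": [0, 0, 0], "fingers": 1}]}}

```text
clock: 24.62
tool_pos: [0.5252, -0.0341, 0.0835]
tool_rot: [179.9, -0.0, 72.8]
wrist_force: [0.2, 0.3, -1.2]
opening: 0.306
gripper_force: 30.0
```

```bash
python3 chk2.py spacer1 .0697; python3 - <<'E'
from h import *
print(state()["wrist_force"],state()["wrist_torque"])
c=cam("wrist")
g=cv2.cvtColor(c[0]["color"],6); 
m=(c[0]["color"].min(2)>215).astype(np.uint8)
for q in cv2.findContours(m,0,1)[0]:
  if cv2.contourArea(q)>800: e=cv2.fitEllipse(q); print("white",e,jig(onz(c,e[0],.128)))
for o in outline_of("wrist","spacer1"):
  m=o["pixels"].astype(np.uint8); q=max(cv2.findContours(m,0,1)[0],key=cv2.contourArea)
  print("outl",round(o["confidence"],2),m.sum(),[ (p.tolist(),jig(onz(c,p,.108)).tolist(),jig(onz(c,p,.068)).tolist()) for p in cv2.approxPolyDP(q,2.5,True)[:,0]])
E
```

```text
24.625 [ 0.52519828 -0.03406174  0.08350111] [ 1.79880923e+02 -4.22046609e-02  7.27516260e+01] 0.3062386146015618 jig [ 0.0013 -0.0373]
wrist pipe [0.0008 0.0003]
scene spacer1 0.58 [324. 236.] held [ 0.0011 -0.032 ] floor [-0.0036 -0.0359]
scene spacer1 0.57 [324. 239.] held [ 0.0084 -0.0255] floor [ 0.0037 -0.0293]
scene pipe [0.0056 0.0001]
side spacer1 0.94 [282. 297.] held [-0.0027 -0.0343] floor [-0.0019 -0.0299]
side spacer1 0.4 [282. 297.] held [-0.0018 -0.0348] floor [-0.001  -0.0305]
side pipe [-0.0067 -0.0128]
[0.23472162 0.32825248 5.97643273] [-0.04894996  0.18136487  0.02041676]
white ((313.4143981933594, 233.2698974609375), (122.22935485839844, 127.03825378417969), 97.85553741455078) [-0.0006 -0.001 ]
white ((314.51983642578125, 141.40322875976562), (104.93531036376953, 159.4595184326172), 90.05644989013672) [-0.0001  0.0267]
outl 0.83 2879 [([374, 265], [0.021, -0.018], [0.0262, -0.0314]), ([367, 267], [0.0185, -0.0188], [0.0229, -0.0324]), ([355, 280], [0.0142, -0.0239], [0.0175, -0.0388]), ([355, 296], [0.0143, -0.0302], [0.0176, -0.0469]), ([351, 301], [0.0128, -0.0322], [0.0157, -0.0495]), ([288, 301], [-0.0107, -0.0322], [-0.0143, -0.0494]), ([287, 330], [-0.0114, -0.0441], [-0.0151, -0.0646]), ([357, 332], [0.0153, -0.045], [0.0189, -0.0658]), ([360, 326], [0.0164, -0.0425], [0.0203, -0.0626]), ([357, 291], [0.015, -0.0282], [0.0185, -0.0444]), ([360, 287], [0.0161, -0.0266], [0.0199, -0.0424]), ([377, 285], [0.0224, -0.0258], [0.0279, -0.0414])]
outl 0.75 542 [([353, 283], [0.0135, -0.025], [0.0165, -0.0403]), ([341, 291], [0.0091, -0.0282], [0.0109, -0.0444]), ([321, 297], [0.0016, -0.0306], [0.0014, -0.0474]), ([288, 290], [-0.0106, -0.0278], [-0.0142, -0.0438]), ([287, 299], [-0.0111, -0.0314], [-0.0147, -0.0484]), ([351, 300], [0.0128, -0.0318], [0.0157, -0.049])]
```

Call:
{"name": "apply_moves", "arguments": {"motion": [{"xyz": [-0.0006, -0.002, 0.003], "twist": [0, 0, 0], "fingers": 1}, {"xyz": [-0.0006, -0.002, 0.003], "twist": [0, 0, 0], "fingers": 1}]}}

```text
clock: 25.42
tool_pos: [0.5237, -0.0364, 0.0852]
tool_rot: [-180.0, 0.0, 72.7]
wrist_force: [-0.1, 0.9, -0.6]
opening: 0.305
gripper_force: 30.0
```

Call:
{"name": "apply_moves", "arguments": {"motion": [{"xyz": [0, 0, -0.003], "twist": [0, 0, 0], "fingers": 1}, {"xyz": [0, 0, -0.005], "twist": [0, 0, 0], "fingers": 1}, {"xyz": [0, 0, -0.005], "twist": [0, 0, 0], "fingers": 1}]}}

```text
clock: 25.8
tool_pos: [0.5243, -0.0362, 0.0813]
tool_rot: [179.9, -0.0, 72.7]
wrist_force: [-1.7, -0.1, 14.0]
opening: 0.305
gripper_force: 36.1
```

Call:
{"name": "apply_moves", "arguments": {"motion": [{"xyz": [0, 0, 0.001], "twist": [0, 0, 0], "fingers": 1}, {"xyz": [0, 0, 0.001], "twist": [0, 0, 0], "fingers": 0.2}, {"xyz": [0, 0, 0.001], "twist": [0, 0, 0], "fingers": 0}, {"xyz": [0, 0, 0.001], "twist": [0, 0, 0], "fingers": 0}]}}

```text
clock: 26.3
tool_pos: [0.5252, -0.0363, 0.0821]
tool_rot: [179.8, -0.0, 72.7]
wrist_force: [-0.0, -1.0, 9.1]
opening: 0.501
gripper_force: 4.3
```

Call:
{"name": "apply_moves", "arguments": {"motion": [{"xyz": [0, 0, 0.04], "twist": [0, 0, 0], "fingers": 0}, {"xyz": [0, 0, 0.09], "twist": [0, 0, 0], "fingers": 0}, {"xyz": [0, 0, 0.14], "twist": [0, 0, 0], "fingers": 0}, {"xyz": [0, 0, 0.18], "twist": [0, 0, 0], "fingers": 0}, {"xyz": [-0.015, -0.05, 0.18], "twist": [0, 0, 0], "fingers": 0}, {"xyz": [-0.025, -0.08, 0.18], "twist": [0, 0, 0], "fingers": 0}, {"xyz": [-0.025, -0.08, 0.18], "twist": [0, 0, 0], "fingers": 0}]}}

```text
clock: 27.18
tool_pos: [0.4977, -0.1189, 0.2613]
tool_rot: [-180.0, 0.1, 72.4]
wrist_force: [1.8, 1.3, -0.0]
opening: 0.503
gripper_force: 0.0
```

```bash
cat > chk.py <<'E'
from h import *
s=state(); print(s["clock"],s["tool_pos"],s["tool_rot"])
for n in ["wrist","scene","side"]:
  c=cam(n)
  for k in ["spacer1","pipe","stop"]:
    for r in place_of(n,k):
      p=jig(onz(c,r["location"],.008))
      if abs(p).max()<.08: print(n,k,round(r["confidence"],2),np.round(r["location"]),p)
  for o in outline_of(n,"spacer1"):
      m=o["pixels"].astype(np.uint8); q=max(cv2.findContours(m,0,1)[0],key=cv2.contourArea); L=o["location"]
      if abs(jig(onz(c,L,.06))).max()<.08: print(n,"outl",round(o["confidence"],2),m.sum(),[ (p.tolist(),jig(onz(c,p,.108)).tolist()) for p in cv2.approxPolyDP(q,2.5,True)[:,0]])
# top-tab profile: column of grey values along the midline
c=cam("wrist"); g=cv2.cvtColor(c[0]["color"],6)
for dx in(-10,0,10):
  P=[np.r_[H+X*dx/1000+Y*t,.108] for t in np.arange(-.075,-.01,.002)]
  px=proj(c,np.array(P)); print(dx,[(int(round(t*1000)),int(g[int(v),int(u)])) for t,(u,v) in zip(np.arange(-.075,-.01,.002),px)])
E
python3 chk.py
```

```text
27.175 [ 0.49767986 -0.11892086  0.26132631] [-1.79989073e+02  8.10573876e-02  7.24491504e+01]
wrist spacer1 0.95 [322.  90.] [ 0.0012 -0.0245]
wrist spacer1 0.62 [316. 118.] [-0.0053 -0.0506]
wrist spacer1 0.6 [320. 107.] [-0.0015 -0.0401]
wrist pipe 0.92 [321.  66.] [ 0.0001 -0.0032]
wrist stop 0.59 [322. 115.] [ 0.0003 -0.0479]
wrist outl 0.95 1066 [([351, 82], [0.0221, -0.0273]), ([342, 80], [0.0156, -0.0259]), ([338, 74], [0.0127, -0.0218]), ([302, 75], [-0.0133, -0.0223]), ([298, 80], [-0.0163, -0.0257]), ([290, 81], [-0.0221, -0.0263]), ([290, 91], [-0.0223, -0.0332]), ([294, 96], [-0.0195, -0.0367]), ([328, 91], [0.0054, -0.0334]), ([347, 95], [0.0193, -0.0362])]
wrist outl 0.79 1047 [([293, 99], [-0.0203, -0.0387]), ([296, 111], [-0.0183, -0.0472]), ([347, 111], [0.0194, -0.0474]), ([352, 108], [0.0231, -0.0453]), ([352, 97], [0.023, -0.0376]), ([341, 93], [0.0149, -0.0348]), ([306, 92], [-0.0107, -0.034])]
scene spacer1 0.86 [327. 238.] [-0.0003 -0.025 ]
scene spacer1 0.72 [322. 239.] [ 0.0084 -0.0339]
scene pipe 0.66 [335. 243.] [-0.0014 -0.0023]
scene pipe 0.49 [316. 235.
[... 1502 characters left out ...]
27), (-61, 129), (-59, 129), (-57, 105), (-55, 90), (-53, 91), (-51, 91), (-49, 88), (-47, 73), (-45, 115), (-43, 196), (-41, 195), (-39, 196), (-37, 196), (-35, 170), (-33, 77), (-31, 196), (-29, 194), (-27, 191), (-25, 131), (-23, 118), (-21, 107), (-19, 246), (-17, 248), (-15, 136), (-13, 59), (-11, 42)]
10 [(-75, 223), (-73, 221), (-71, 222), (-69, 170), (-67, 129), (-65, 129), (-63, 129), (-61, 128), (-59, 129), (-57, 103), (-55, 90), (-53, 89), (-51, 90), (-49, 90), (-47, 73), (-45, 113), (-43, 193), (-41, 195), (-39, 192), (-37, 195), (-35, 171), (-33, 70), (-31, 191), (-29, 197), (-27, 195), (-25, 171), (-23, 117), (-21, 92), (-19, 98), (-17, 227), (-15, 249), (-13, 245), (-11, 104)]
```

Call:
{"name": "apply_moves", "arguments": {"motion": [{"xyz": [0.007, -0.04, 0], "twist": [0, 0, 0.12], "fingers": -0.3}, {"xyz": [0.014, -0.08, 0], "twist": [0, 0, 0.25], "fingers": -0.3}, {"xyz": [0.02, -0.12, -0.02], "twist": [0, 0, 0.36], "fingers": -0.3}, {"xyz": [0.0228, -0.1436, -0.06], "twist": [0, 0, 0.455], "fingers": -0.3}, {"xyz": [0.0228, -0.1436, -0.11], "twist": [0, 0, 0.455], "fingers": -0.3}, {"xyz": [0.0228, -0.1436, -0.13], "twist": [0, 0, 0.455], "fingers": -0.3}, {"xyz": [0.0228, -0.1436, -0.13], "twist": [0, 0, 0.455], "fingers": -0.3}, {"xyz": [0.0228, -0.1436, -0.13], "twist": [0, 0, 0.455], "fingers": -0.3}]}}

```text
clock: 28.98
tool_pos: [0.5225, -0.26, 0.1323]
tool_rot: [179.9, 0.1, 98.8]
wrist_force: [0.1, -0.5, 0.5]
opening: 0.651
gripper_force: 0.0
```

```bash
python3 - <<'E'
from h import *
s=state(); print(s["clock"],s["tool_pos"],s["tool_rot"])
for n in ["wrist","scene","side"]:
  c=cam(n)
  for k,z in dict(wedge=.008,wedge_tab=.088).items():
    for r in place_of(n,k)[:1]: print(n,k,round(r["confidence"],2),r["location"],np.round(onz(c,r["location"],z),4))
E
```

```text
28.975 [ 0.52247752 -0.26002067  0.13232021] [1.79911859e+02 5.85821465e-02 9.88274541e+01]
wrist wedge 0.77 [319.2, 223.8] [ 0.5218 -0.2603  0.008 ]
wrist wedge_tab 0.83 [316.9, 257.2] [ 0.521  -0.2604  0.088 ]
scene wedge 0.89 [240.1, 212.8] [ 0.5251 -0.2564  0.008 ]
scene wedge_tab 0.59 [231.9, 188.1] [ 0.532  -0.2628  0.088 ]
side wedge 0.87 [354.3, 387.7] [ 0.5263 -0.2586  0.008 ]
side wedge_tab 0.97 [355.8, 367.4] [ 0.5208 -0.2623  0.088 ]
```

Call:
{"name": "apply_moves", "arguments": {"motion": [{"xyz": [-0.0015, -0.0025, -0.03], "twist": [0, 0, -0.005], "fingers": -0.3}, {"xyz": [-0.0015, -0.0025, -0.056], "twist": [0, 0, -0.005], "fingers": -0.3}, {"xyz": [-0.0015, -0.0025, -0.056], "twist": [0, 0, -0.005], "fingers": -0.3}, {"xyz": [-0.0015, -0.0025, -0.056], "twist": [0, 0, -0.005], "fingers": 1}, {"xyz": [-0.0015, -0.0025, -0.056], "twist": [0, 0, -0.005], "fingers": 1}, {"xyz": [-0.0015, -0.0025, -0.056], "twist": [0, 0, -0.005], "fingers": 1}, {"xyz": [-0.0015, -0.0025, -0.056], "twist": [0, 0, -0.005], "fingers": 1}, {"xyz": [-0.0015, -0.0025, -0.056], "twist": [0, 0, -0.005], "fingers": 1}, {"xyz": [-0.0015, -0.0025, -0.056], "twist": [0, 0, -0.005], "fingers": 1}], "force": 50}}

```text
clock: 30.55
tool_pos: [0.5206, -0.2626, 0.076]
tool_rot: [179.9, 0.0, 98.5]
wrist_force: [-1.5, -0.0, 6.5]
opening: 0.305
gripper_force: 50.0
```

Call:
{"name": "apply_moves", "arguments": {"motion": [{"xyz": [0, 0, 0.04], "twist": [0, 0, 0], "fingers": 1}, {"xyz": [0, 0, 0.09], "twist": [0, 0, 0], "fingers": 1}, {"xyz": [0, 0.01, 0.13], "twist": [0, 0, -0.05], "fingers": 1}, {"xyz": [0, 0.06, 0.14], "twist": [0, 0, -0.15], "fingers": 1}, {"xyz": [-0.001, 0.1, 0.14], "twist": [0, 0, -0.25], "fingers": 1}, {"xyz": [-0.002, 0.14, 0.14], "twist": [0, 0, -0.35], "fingers": 1}, {"xyz": [-0.0023, 0.18, 0.14], "twist": [0, 0, -0.449], "fingers": 1}, {"xyz": [-0.0023, 0.207, 0.13], "twist": [0, 0, -0.449], "fingers": 1}, {"xyz": [-0.0023, 0.207, 0.13], "twist": [0, 0, -0.449], "fingers": 1}, {"xyz": [-0.0023, 0.207, 0.13], "twist": [0, 0, -0.449], "fingers": 1}]}}

```text
clock: 31.8
tool_pos: [0.5179, -0.0565, 0.2054]
tool_rot: [180.0, 0.1, 72.7]
wrist_force: [0.3, -0.4, -0.4]
opening: 0.302
gripper_force: 50.0
```

```bash
cat > chk3.py <<'E'
from h import *
s=state(); tp=s["tool_pos"]; print(s["clock"],tp,s["tool_rot"],s["opening"],"jig",jig(tp),s["wrist_force"])
for n in ["wrist","scene","side"]:
  c=cam(n)
  for k,off in dict(wedge=-.068,wedge_tab=.012).items():
    for r in place_of(n,k)[:1]: print(n,k,round(r["confidence"],2),r["location"],jig(onz(c,r["location"],tp[2]+off)))
  for k in ["pipe","spacer1","stop"]:
    for r in place_of(n,k):
      p=jig(onz(c,r["location"],.008))
      if abs(p).max()<.08: print(n,k,round(r["confidence"],2),p)
E
python3 chk3.py
```

```text
31.8 [ 0.51787365 -0.05651968  0.20543936] [1.79976887e+02 5.78775129e-02 7.27487218e+01] 0.30194788609193085 jig [ 0.0009 -0.061 ] [ 0.30951717 -0.35666274 -0.43104746]
wrist wedge 0.85 [324.3, 239.1] [ 0.0028 -0.0567]
wrist wedge_tab 0.64 [321.7, 296.2] [ 0.0015 -0.0593]
wrist pipe 0.76 [-0.0021  0.0014]
wrist pipe 0.28 [ 0.0005 -0.0409]
wrist spacer1 0.95 [-0.0001 -0.0394]
wrist spacer1 0.65 [ 0.0004 -0.0256]
scene wedge 0.78 [315.8, 189.7] [ 0.0019 -0.0558]
scene wedge_tab 0.66 [311.4, 158.6] [ 0.0077 -0.0618]
scene pipe 0.9 [-0.0027 -0.0012]
scene pipe 0.67 [ 0.0071 -0.0313]
scene spacer1 0.55 [ 0.0095 -0.0294]
scene spacer1 0.53 [ 0.004  -0.0376]
scene stop 0.58 [ 0.0058 -0.0477]
side wedge 0.57 [282.8, 262.9] [ 0.0009 -0.0555]
side wedge_tab 0.85 [278.1, 230.9] [-0.0025 -0.0558]
side pipe 0.42 [-0.0064 -0.0099]
side spacer1 0.84 [-0.0044 -0.0468]
side spacer1 0.5 [-0.0017 -0.024 ]
side stop 0.58 [-0.0005 -0.0475]
side stop 0.15 [-0.0032 -0.0413]
```

Call:
{"name": "apply_moves", "arguments": {"motion": [{"xyz": [0, 0, -0.03], "twist": [0, 0, 0], "fingers": 1}, {"xyz": [0, 0, -0.055], "twist": [0, 0, 0], "fingers": 1}, {"xyz": [0, 0, -0.069], "twist": [0, 0, 0], "fingers": 1}, {"xyz": [0.0004, 0.0014, -0.074], "twist": [0, 0, 0], "fingers": 1}, {"xyz": [0.0008, 0.0027, -0.079], "twist": [0, 0, 0], "fingers": 1}, {"xyz": [0.0012, 0.0041, -0.084], "twist": [0, 0, 0], "fingers": 1}, {"xyz": [0.0012, 0.0041, -0.084], "twist": [0, 0, 0], "fingers": 1}]}}

```text
clock: 33.58
tool_pos: [0.5192, -0.0508, 0.1214]
tool_rot: [180.0, -0.0, 72.8]
wrist_force: [0.1, -0.4, -0.3]
opening: 0.304
gripper_force: 50.0
```

```bash
python3 chk3.py | egrep -v "scene|stop"
```

```text
33.575 [ 0.51918197 -0.05082474  0.12135216] [ 1.79994038e+02 -8.91423094e-03  7.28292066e+01] 0.30379171325775883 jig [ 0.0005 -0.0551] [ 0.08379    -0.43394658 -0.33880407]
wrist wedge_tab 0.58 [321.7, 297.1] [ 0.0011 -0.0539]
wrist pipe 0.92 [-0.001  -0.0015]
side wedge 0.9 [287.4, 289.8] [ 0.0064 -0.0505]
side wedge_tab 0.64 [284.2, 263.1] [ 0.0038 -0.0531]
side pipe 0.66 [ 0.0083 -0.0164]
side spacer1 0.51 [ 0.0017 -0.031 ]
```

Call:
{"name": "apply_moves", "arguments": {"motion": [{"xyz": [0.0001, 0.0003, -0.005], "twist": [0, 0, 0], "fingers": 1}, {"xyz": [0.0003, 0.001, -0.01], "twist": [0, 0, 0], "fingers": 1}, {"xyz": [0.0006, 0.002, -0.015], "twist": [0, 0, 0], "fingers": 1}, {"xyz": [0.0008, 0.0026, -0.018], "twist": [0, 0, 0], "fingers": 1}, {"xyz": [0.0008, 0.0026, -0.018], "twist": [0, 0, 0], "fingers": 1}]}}

```text
clock: 35.1
tool_pos: [0.5198, -0.0484, 0.1031]
tool_rot: [-180.0, 0.0, 72.8]
wrist_force: [-0.6, 0.3, 0.2]
opening: 0.307
gripper_force: 50.0
```

Call:
{"name": "apply_moves", "arguments": {"motion": [{"xyz": [0.0002, 0.0006, -0.002], "twist": [0, 0, 0], "fingers": 1}, {"xyz": [0.0004, 0.0012, -0.004], "twist": [0, 0, 0], "fingers": 1}, {"xyz": [0.0005, 0.0017, -0.006], "twist": [0, 0, 0], "fingers": 1}, {"xyz": [0.0005, 0.0017, -0.006], "twist": [0, 0, 0], "fingers": 1}]}}

```text
clock: 35.6
tool_pos: [0.5207, -0.0468, 0.0973]
tool_rot: [180.0, -0.0, 72.8]
wrist_force: [0.4, -0.7, 1.8]
opening: 0.303
gripper_force: 50.0
```

Call:
{"name": "apply_moves", "arguments": {"motion": [{"xyz": [0.0002, 0.0006, -0.002], "twist": [0, 0, 0], "fingers": 1}, {"xyz": [0.0004, 0.0012, -0.004], "twist": [0, 0, 0], "fingers": 1}, {"xyz": [0.0004, 0.0012, -0.004], "twist": [0, 0, 0], "fingers": 1}]}}

```text
clock: 35.98
tool_pos: [0.5211, -0.0463, 0.0943]
tool_rot: [179.9, 0.0, 72.8]
wrist_force: [-2.3, -2.3, 13.2]
opening: 0.301
gripper_force: 50.0
```

```bash
python3 chk3.py
```

```text
35.975 [ 0.52111634 -0.04628434  0.09434393] [1.79921323e+02 1.73722330e-02 7.28069354e+01] 0.3011473396784318 jig [ 0.001  -0.0502] [-2.29233895 -2.30789044 13.22505949]
wrist wedge_tab 0.69 [321.0, 296.5] [ 0.0013 -0.0487]
wrist pipe 0.6 [-0.0007  0.0001]
scene wedge 0.61 [321.3, 230.1] [ 0.0011 -0.0409]
scene wedge_tab 0.93 [315.4, 203.3] [ 0.009  -0.0513]
scene pipe 0.88 [-0.0066 -0.0054]
scene spacer1 0.59 [ 0.0089 -0.0313]
scene spacer1 0.48 [-0.0047 -0.0277]
scene stop 0.87 [ 0.0106 -0.0428]
side wedge 0.8 [286.3, 295.3] [ 0.0051 -0.0421]
side wedge_tab 0.89 [281.1, 275.0] [-0.004  -0.0556]
side spacer1 0.75 [-0.0097 -0.0004]
side spacer1 0.45 [-0.0001 -0.0331]
side stop 0.61 [-0.0022 -0.0477]
side stop 0.2 [-0.0013 -0.0396]
```

Call:
{"name": "apply_moves", "arguments": {"motion": [{"xyz": [0.0003, 0.001, -0.0005], "twist": [0, 0, 0], "fingers": 1}, {"xyz": [0.0005, 0.0017, -0.001], "twist": [0, 0, 0], "fingers": 1}, {"xyz": [0.0005, 0.0017, -0.001], "twist": [0, 0, 0], "fingers": 1}, {"xyz": [0.0005, 0.0017, -0.001], "twist": [0, 0, 0], "fingers": 1}]}}

```text
clock: 37.38
tool_pos: [0.5212, -0.0462, 0.0942]
tool_rot: [179.9, 0.1, 72.7]
wrist_force: [-4.1, -4.2, 21.4]
opening: 0.303
gripper_force: 50.1
```

Call:
{"name": "apply_moves", "arguments": {"motion": [{"xyz": [0.0004, 0.0014, 0], "twist": [0, 0, 0], "fingers": 1}, {"xyz": [0.0008, 0.0028, 0], "twist": [0, 0, 0], "fingers": 1}, {"xyz": [0.0008, 0.0028, 0], "twist": [0, 0, 0], "fingers": 1}, {"xyz": [0.0008, 0.0028, 0], "twist": [0, 0, 0], "fingers": 1}]}}

```text
clock: 37.88
tool_pos: [0.5213, -0.0461, 0.0942]
tool_rot: [179.9, 0.3, 72.6]
wrist_force: [-5.7, -8.2, 20.4]
opening: 0.308
gripper_force: 50.1
```

```bash
python3 chk3.py
```

```text
37.875 [ 0.52125639 -0.04608316  0.09420089] [179.89066174   0.27975409  72.59468913] 0.3077927451837936 jig [ 0.0011 -0.05  ] [-5.68594691 -8.20742009 20.36548318]
wrist wedge_tab 0.58 [321.9, 298.0] [ 0.0017 -0.0491]
wrist pipe 0.83 [-0.0003  0.0002]
scene wedge 0.71 [320.7, 227.9] [-0.004  -0.0469]
scene wedge_tab 0.89 [315.8, 202.3] [ 0.0057 -0.0529]
scene pipe 0.96 [0.0033 0.0033]
scene spacer1 0.64 [ 0.0017 -0.0248]
scene spacer1 0.58 [ 0.0036 -0.0297]
scene stop 0.63 [ 0.0037 -0.0467]
side wedge 0.7 [285.2, 297.4] [ 0.0018 -0.0463]
side wedge_tab 0.83 [284.1, 273.4] [ 0.0021 -0.0534]
side spacer1 0.52 [ 0.0002 -0.0303]
side stop 0.97 [ 0.0031 -0.0461]
```

Call:
{"name": "apply_moves", "arguments": {"motion": [{"xyz": [0, 0, -0.0003], "twist": [0, 0, 0], "fingers": 1}, {"xyz": [0, 0, -0.0003], "twist": [0, 0, 0], "fingers": 1}, {"xyz": [0, 0, -0.0003], "twist": [0, 0, 0], "fingers": 1}, {"xyz": [0, 0, -0.0003], "twist": [0, 0, 0], "fingers": 1}, {"xyz": [0, 0, -0.0003], "twist": [0, 0, 0], "fingers": 1}, {"xyz": [0, 0, -0.0003], "twist": [0, 0, 0], "fingers": 1}]}}

```text
clock: 39.52
tool_pos: [0.5213, -0.0461, 0.0942]
tool_rot: [179.9, 0.3, 72.6]
wrist_force: [-6.7, -8.6, 23.5]
opening: 0.303
gripper_force: 50.1
```

```bash
python3 -c "
from plant import *
s=state();print(s['wrist_force'],s['tool_pos'],s['qd'].round(2));print(finish_job())"
```

```text
[-6.67659566 -8.63340714 23.51293855] [ 0.52127298 -0.04607367  0.09418651] [ 0.03 -0.03  0.06  0.01 -0.1   0.08  0.01]
the job is handed in; nothing more can be done
None
```

I handed the job in at about 39.5 s without seeing a verdict: the pipe is in the V seat, two spacers fill the gap, and the wedge is held at about 23 N down and 10 N towards the pipe, with its underside about 18 mm above the plate.

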